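# Free the aluminium plate from the steel frame and cap the packing pile with it

## Robot

A 7-joint arm with a two-finger parallel gripper is mounted at the origin on the work surface. World frame = base frame: x ahead of the robot, y to its left, z up, the work surface at z = 0. Lengths are in m, angles in rad, forces in N, time in s.
With the tool pointing down it reaches from about 0.425 to 0.95 m from the base axis. Payload 4.7 kg.
Tool frame: the origin (TCP) lies between the finger pads, 19 mm behind the fingertips; this is the grasp point; z points along the fingers, y is the line along which they close (so a half turn about z gives the same grasp; the last joint's range is limited). The gripper opens to 85 mm and grips with 20 to 120 N. Pads are 22 mm wide; open, the fingers measure 114 mm over their backs; the gripper's body (76 mm by 85 mm) begins 54 mm behind the grasp point. The pads swing forward as they close: fully open they stand 13 mm farther back than shut.
Start: joints at [-1.372, 0.469, -0.049, 1.532, 0.024, 1.141, -0.082], TCP at [0.152, 0.658, 0.25] pointing down, gripper open.
Joint ranges: [-2.59, 2.59], [-0.33, 1.99], [-1.39, 1.29], [0.1, 2.45], [-1.04, 4.18], [0.21, 1.99], [-2.66, 2.66]. Speed limits (rad/s): [2.57, 2.57, 3.14, 3.14, 3.14, 3.14, 3.14].

## Interface

Orientations are given as [roll, pitch, yaw] about the fixed x, y, z axes, in that order (R = Rz(yaw) Ry(pitch) Rx(roll)).
In Python, from plant import * gives the robot as it stands. Calls block until the motion is done:
- goto(position, orientation): joint-space move of the TCP to a pose.
- move_straight(position, vel=0.15, attitude=None, contact_N=None): straight line of the TCP; attitude=None keeps the orientation; vel is the mean speed in m/s. With contact_N (N) it stops when the force on the tool has changed by that much, and returns True; else False.
- move_joints(angles): joint-space move.
- grip(opening, strength=None): opening from 0.0 (shut) to 1.0 (fully open); strength is the grip in N (None keeps the last); returns when the fingers have stopped.
- sleep(seconds).
- inverse_kinematics(position, orientation): joint angles nearest the present ones, or None.
- grab_frame(name): name is "side" or "top" or "wrist"; returns a dict with "image" (480x640x3 uint8, red, green, blue), "range_z" (480x640 float32, m along the optical axis (not along the pixel's ray), 0 where there is no reading), "fx", "fy", "cx", "cy" (pixels), "dist_coeffs" ([k1, k2, p1, p2, k3] as OpenCV has them; the pictures are not rectified), "R" (3x3) and "t" (3): a world point X has camera coordinates R X + t. Camera axes: x right, y down, z forward; pixel columns grow to the right and rows downward; lengths in m; the calibration is good to about 2 mm. A picture is of the moment at which its call begins.
A pose or a line that the arm cannot do raises IKError and nothing moves.
- close_job(): hands the job in; it is judged then, once.
Trained networks look in a picture, given as the dict that the camera call returned (one of the last four; its "shot" number tells which), for a name from the list of things; names that differ only in an ending like _2 or _b are one class to them, and where a whole thing is asked for, a point or a joint stands for the part that bears it (a point fixed in the world has none). Each returns a list of dicts, best first, with "p" (0 to 1); they miss things now and then, are a little off and sometimes report something else, mostly with a low value. They report only what shows in the picture. A call takes as long as a camera call.
- masks_of(picture, label): "pixels" (480x640 bool, what is visible of it) and "extent" ([centre column, centre row, width, height] in pixels, round what is visible of it).
Readings, each from a call of its own:
- read_t(): time.
- read_joint_pos(): joint angles.
- read_joint_velocities(): joint speeds.
- read_effort(): joint torques, N m.
- read_tcp_pos(): TCP position.
- read_tcp_rot(): TCP orientation.
- read_wrist_force(): force on the tool from outside, world axes, zero at the start.
- read_torque(): the same for the moment, N m.
- read_opening(): opening from 0.0 (shut) to 1.0 (fully open).
- read_gripper_force(): force on a finger pad.
Only numpy, scipy, OpenCV 4.12 (cv2) and the standard library are available. Lean on these libraries where they do the work, as an engineer would, in place of code of your own. Each camera call takes 0.05 s, during which the arm holds its last target. There are 200 camera calls.

## Task

Pull the stop pin out of the hole in the frame's deck and park it upright, collar flat on the deck, in the open notch in the deck's front edge. Then slide the thin aluminium plate along its lane from under the overhead rail until its end sticks out a good 35 mm past the deck's left edge, while the plate still lies on the deck. Grip it by that overhanging end and lay it flat on the pile of wooden strips, centred and lengthwise along it, letting go only once it rests there; do not drop it on the bench, and leave the spray can, sanding block and tin where they stand.

Things in the scene. Friction and masses are not known exactly. Their poses are not given: they have to be found in the camera images.
- frame: Fixed angle-iron stand with an MDF deck; origin on the bench under the lane's middle; y along the lane (left), x away from robot. Deck x -75..60, y -155..155 mm, top z 70, 18 thick, open air below but for 16 mm corner legs. Lane x -33..33 between guide strips 6 wide, 5 high, along the whole deck. No obstacle overhead past y 70.
- rail (a point): Overhead rail's left end, underside (frame 0, 70, 185 mm). Rail x -15..15, y -155..70 over the lane, 115 mm above the deck, flange top z 211; front of an open tray reaching back to x 160 on rear posts. A tool pointing straight down cannot reach the lane under it; one leaning back towards the robot 35 to 50 degrees from vertical can.
- deck_edge (a point): Middle of the lane at the deck's left edge, on the deck's top; frame position (0, 155, 70) mm; axes as the frame.
- notch (a point): Parking place of the pin: point on the deck's top, frame position (-60, 110, 70) mm, in a U-shaped notch 18 mm wide (along y) cut through the deck from its front edge (x -75) to x -49; axes as the frame.
- pin: Loose upright steel stop pin, 0.12 kg: shaft 12 mm diameter reaching 30 mm below the origin, tip chamfered; collar 30 mm diameter, 4 thick; on it a round grip 22 mm diameter, 4 to 34 mm above the origin. Origin: centre of the collar's underside, z up. Starts in a 14 mm through hole in the lane at frame (0, 125, 70) mm, collar on the deck, blocking the plate's way out.
- plate: Loose bare aluminium plate 60 x 130 x 5 mm, about 0.11 kg, lying flat in the lane under the rail; origin at the centre of its underside, y along its length, x across, z up. The two ends are alike.
- plate_lead (a point): Middle of the plate's end at its +y, on the underside: the end that comes out over the deck's left edge.
- plate_tail (a point): Middle of the plate's other end (-y), on the underside: the end to push against.
- pile: Fixed pile of four glued wooden strips, 44 mm wide (its x), 110 mm long (its y), 60 mm high; origin at its underside's centre. The plate, wider and longer, overhangs it all round: 8 mm at each side, 10 mm at each end.
- pile_top (a point): Centre of the pile's top face; axes as the pile.
- spray_can: Bystander: standing can, 60 mm diameter, 170 mm high; origin under its centre.
- sanding_block: Bystander: black sanding block 35 x 70 x 29 mm with a cork sole; origin under its centre.
- tin: Bystander: grey tin 70 mm diameter, 80 mm high; origin under its centre.

How it is judged:
On the way, in this order (a step that is already met when the one before it is completed fails the run):
1. the pin is parked upright in the notch, its collar on the deck, and released (horizontal distance between pin and notch below 0.012 m and z of pin in the frame of notch between -0.003 and 0.004 m and angle between pin's own z axis and vertical below 0.15 rad and contact force between the fingers and pin below 0.1 N), for 0.2 s.
2. the plate's end sticks out 25 to 62 mm past the deck's left edge while the plate lies flat on the deck (y of plate_lead in the frame of deck_edge between 0.025 and 0.062 m and z of plate_lead in the frame of deck_edge between -0.003 and 0.003 m and angle between plate's own z axis and vertical below 0.05 rad), for 0.2 s.
3. the plate rests in its place on the pile while still held by the fingers (x of plate in the frame of pile_top between -0.01 and 0.01 m and y of plate in the frame of pile_top between -0.012 and 0.012 m and z of plate in the frame of pile_top between -0.003 and 0.004 m and angle between the y axis of plate and the y axis of pile, either way round below 0.15 rad and angle between plate's own z axis and vertical below 0.06 rad and contact force between plate and pile above 0.1 N and contact force between the fingers and plate above 0.5 N), for 0.05 s.
At the end, for the whole second after the job is handed in: Plate flat (3 degrees), still and released on the pile, centre within 10 mm across and 12 mm along, length within 8 degrees of the pile's; pin still in the notch, upright within 8 degrees, within 12 mm of the parking point, collar on the deck (x of plate in the frame of pile_top between -0.01 and 0.01 m and y of plate in the frame of pile_top between -0.012 and 0.012 m and z of plate in the frame of pile_top between -0.003 and 0.004 m and angle between the y axis of plate and the y axis of pile, either way round below 0.15 rad and angle between plate's own z axis and vertical below 0.06 rad and horizontal distance between pin and notch below 0.012 m and z of pin in the frame of notch between -0.003 and 0.004 m and angle between pin's own z axis and vertical below 0.15 rad and linear speed of each of plate, pin below 0.02 m/s and contact force between the fingers and plate below 0.1 N); the robot touches nothing.
It fails at once if the plate is dropped onto the bench (height (world z) of plate below 0.045 m).
It fails at once if the spray can is moved by more than 25 mm (distance of spray_can from where it was at the start of the episode above 0.025 m).
It fails at once if the sanding block is moved by more than 25 mm (distance of sanding_block from where it was at the start of the episode above 0.025 m).
It fails at once if the tin is moved by more than 25 mm (distance of tin from where it was at the start of the episode above 0.025 m).
It also fails if it takes over 72 s, if anything falls off the work surface, if the arm or the gripper's body presses on something with over 40 N, if the wrist force passes 120 N, or if a joint passes its speed limit or range.

## Working session

There is one attempt and no reset: what is moved stays moved. The work goes in short steps, each a Python script; the robot and the scene stay as the last script left them, time stands still between calls to the robot, and variables do not carry over. Pictures are saved under pics/ and viewed, at most 10 in all, crops included, and the job is handed in when it is done.

```bash
ls; mkdir -p pics
python3 - <<'E'
from plant import *
import cv2,numpy as np,pickle
fs={}
for n in ("side","top"):
    f=grab_frame(n); fs[n]=f
    cv2.imwrite(f"pics/{n}0.png",f["image"][:,:,::-1])
    print(n,f["fx"],f["fy"],f["cx"],f["cy"],f["dist_coeffs"],f["R"],f["t"],(f["range_z"]>0).mean())
    for l in ("frame","pin","plate","pile","spray_can","sanding_block","tin"):
        for m in masks_of(f,l)[:2]: print(l,round(m["p"],2),m["extent"])
pickle.dump(fs,open("f0.pkl","wb"))
print(read_t())
E
```

```text
pics
plant.py
side 523.4365539932909 523.4365539932909 317.80559778874596 236.8043504489837 [-0.03843537  0.          0.          0.          0.        ] [[-0.8840965  -0.4670889   0.01418912]
 [-0.35426976  0.65013557 -0.6721731 ]
 [ 0.30473974 -0.59929267 -0.74025806]] [0.46338064 0.35047382 0.86583307] 0.9960123697916666
frame 0.81 [297.1, 253.8, 158.1, 215.2]
pin 0.61 [292.4, 310.9, 20.3, 21.8]
pin 0.44 [259.0, 443.7, 68.6, 72.6]
plate 0.77 [318.5, 264.4, 47.4, 53.7]
pile 0.83 [258.2, 439.4, 72.2, 73.9]
pile 0.46 [314.9, 264.6, 47.0, 53.0]
spray_can 0.96 [164.2, 296.9, 52.4, 82.9]
sanding_block 0.85 [367.8, 415.5, 39.0, 49.8]
tin 0.63 [425.1, 175.9, 34.8, 35.4]
tin 0.24 [294.7, 310.5, 16.2, 19.2]
top 592.3669350560947 592.3669350560947 330.828323121533 238.55851291520182 [0.01725305 0.         0.         0.         0.        ] [[-0.02685311 -0.99954125  0.01400693]
 [-0.99896334  0.02631708 -0.03714383]
 [ 0.03675817 -0.01498983 -0.99921176]] [-0.07140063  0.56388934  1.42322105] 0.9961100260416667
frame 0.91 [324.8, 212.7, 145.4, 134.9]
pin 0.52 [273.5, 247.2, 13.3, 13.3]
plate 0.95 [328.9, 235.4, 56.4, 31.7]
pile 0.56 [179.9, 273.0, 57.1, 26.8]
spray_can 0.91 [227.4, 152.6, 36.1, 35.3]
spray_can 0.52 [324.6, 211.1, 146.8, 136.9]
sanding_block 0.65 [240.2, 326.6, 31.5, 17.3]
0.8
```

View pics/side0.png

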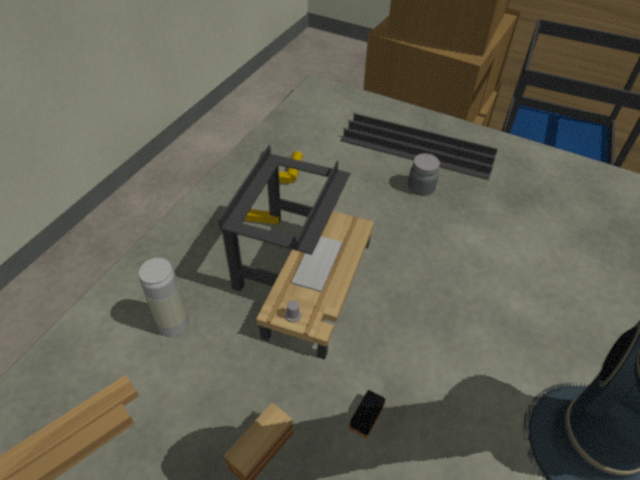

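View pics/top0.png

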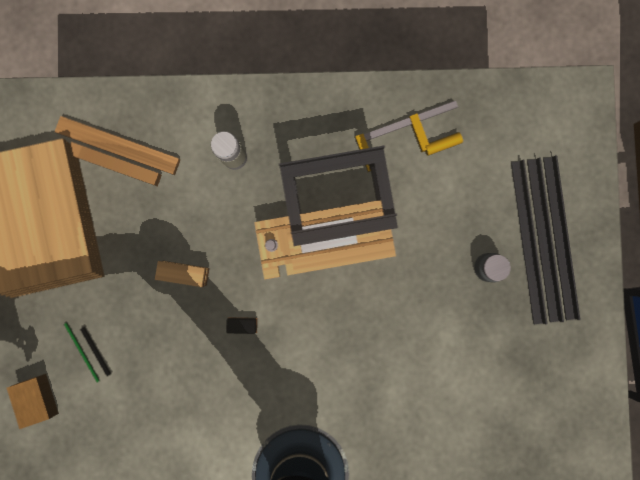

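The side view shows the pin at (292,311), the plate at (318,264) under the rail, and the pile at (258,440). In the top view the deck runs from about (257,240) to (395,240), with the notch at (282,268), pin at (271,245) and pile at (181,273). Next: coarse poses from depth.

```bash
cat > h.py <<'E'
import numpy as np,cv2
def cloud(f,mask=None):
    """world points (N,3) and pixel coords of valid depth pixels"""
    z=f["range_z"]; m=z>0
    if mask is not None: m=m&mask
    v,u=np.nonzero(m); K=np.array([[f["fx"],0,f["cx"]],[0,f["fy"],f["cy"]],[0,0,1]])
    n=cv2.undistortPoints(np.stack([u,v],1).astype(float)[:,None],K,np.array(f["dist_coeffs"]))[:,0]
    c=np.c_[n,np.ones(len(n))]*z[v,u][:,None]
    return (c-f["t"])@np.asarray(f["R"]),np.stack([u,v],1)
def project(f,X):
    K=np.array([[f["fx"],0,f["cx"]],[0,f["fy"],f["cy"]],[0,0,1]])
    return cv2.projectPoints(np.asarray(X,float),cv2.Rodrigues(np.asarray(f["R"]))[0],np.asarray(f["t"],float),K,np.array(f["dist_coeffs"]))[0][:,0]
E
python3 - <<'E'
import pickle,numpy as np,cv2
from h import *
fs=pickle.load(open("f0.pkl","rb"))
for n,f in fs.items():
    P,px=cloud(f)
    print(n,"bench z",np.median(P[(abs(P[:,2])<.01)][:,2]))
    def rect(name,ext,zlo,zhi):
        c,r,w,h=ext
        m=(abs(px[:,0]-c)<w/2+6)&(abs(px[:,1]-r)<h/2+6)&(P[:,2]>zlo)&(P[:,2]<zhi)
        Q=P[m]; print(n,name,len(Q),"zmed",np.round(np.median(Q[:,2]),4),"rect",cv2.minAreaRect((Q[:,:2]*1000).astype(np.float32)))
    E={"side":dict(deck=[318,270,120,160],pile=[258,440,72,74],can=[164,297,52,83],block=[368,415,39,50],tin=[425,176,35,35],pin=[292,311,20,22]),
       "top":dict(deck=[325,237,148,80],pile=[180,273,57,27],can=[227,150,36,36],block=[240,326,31,17],tin=[495,268,30,30],pin=[271,245,13,13])}[n]
    for k,(a,b) in dict(deck=(.06,.082),pile=(.054,.07),can=(.155,.18),block=(.022,.035),tin=(.07,.09),pin=(.09,.12)).items(): rect(k,E[k],a,b)
E
```

```text
side bench z 0.00011009218200906284
side deck 8338 zmed 0.071 rect ((608.6529541015625, -65.37797546386719), (235.6942138671875, 314.73675537109375), 8.957825660705566)
side pile 2044 zmed 0.0599 rect ((487.9322204589844, 267.0263671875), (110.68443298339844, 45.729312896728516), 79.90457153320312)
side can 900 zmed 0.1702 rect ((764.4295043945312, 142.60084533691406), (58.20286560058594, 57.98009490966797), 31.505773544311523)
side block 820 zmed 0.0286 rect ((360.05633544921875, 132.59205627441406), (69.75824737548828, 35.15447235107422), 86.34432220458984)
side tin 397 zmed 0.0794 rect ((482.04302978515625, -466.73504638671875), (60.574684143066406, 59.452789306640625), 78.06318664550781)
side pin 151 zmed 0.1036 rect ((548.718505859375, 52.7050895690918), (20.745716094970703, 20.40884780883789), 38.805904388427734)
top bench z -4.922047021790171e-05
top deck 5897 zmed 0.0707 rect ((584.8995971679688, -66.81980895996094), (185.8536376953125, 310.3712463378906), 8.487144470214844)
top pile 900 zmed 0.0602 rect ((488.1424560546875, 268.3714904785156), (111.49483489990234, 44.101104736328125), 79.31995391845703)
top can 582 zmed 0.1696 rect ((765.5886840820312, 141.5338134765625), (55.505001068115234, 56.88510513305664), 73.2142333984375)
top block 422 zmed 0.0286 rect ((359.97662353515625, 133.97897338867188), (70.17996215820312, 35.5734977722168), 86.54236602783203)
top tin 563 zmed 0.0792 rect ((482.39605712890625, -467.44610595703125), (62.23461151123047, 57.76744842529297), 88.8622055053711)
top pin 77 zmed 0.104 rect ((548.6433715820312, 53.97479248046875), (20.780677795410156, 20.52189064025879), 86.16854858398438)
```

```bash
cat >> h.py <<'E'
from scipy.spatial.transform import Rotation as Rot
YAW=np.radians(8.75); FO=np.array([.5677,-.0702])
def F(x,y,z):
    """frame mm -> world m"""
    c,s=np.cos(YAW),np.sin(YAW)
    return [FO[0]+(c*x-s*y)/1e3,FO[1]+(s*x+c*y)/1e3,z/1e3]
def toF(P):
    c,s=np.cos(YAW),np.sin(YAW); d=(np.asarray(P)[:,:2]-FO)*1e3
    return np.c_[d@[c,s],d@[-s,c],np.asarray(P)[:,2]*1e3]
def att(z,y):
    """rpy from tool z and y directions given in yawed frame axes"""
    z=np.array(z,float);z/=np.linalg.norm(z);y=np.array(y,float);y-=z*(y@z);y/=np.linalg.norm(y)
    return list((Rot.from_euler('z',YAW)*Rot.from_matrix(np.c_[np.cross(y,z),y,z])).as_euler('xyz'))
def down(yaw): return [np.pi,0,yaw]
E
python3 - <<'E'
from plant import *
from h import *
import pickle
t=np.radians(42)
for s in (1,-1):
    for y in (-150,-110,0,50):
        for a in (35,42,50):
            t=np.radians(a); q=inverse_kinematics(F(0,y,85),att([np.sin(t),0,-np.cos(t)],[0,s,0]))
            print(s,y,a,None if q is None else np.round(q,2))
for s in (1,-1):
  print(s,inverse_kinematics(F(0,125,97),att([0,0,-1],[s,0,0])))
A=att([0,0,-1],[1,0,0]); q=read_joint_pos()
fs=[]
for i,p in enumerate([F(-60,120,330),F(-60,60,330),[.43,.25,.33]]):
    try: goto(p,A)
    except IKError as e: print("IK",p,e); continue
    f=grab_frame("wrist"); fs.append(f); cv2.imwrite(f"pics/w{i}.png",f["image"][:,:,::-1])
    P,px=cloud(f); print(i,read_tcp_pos(),"cam",-np.array(f["R"]).T@f["t"],np.median(P[abs(P[:,2])<.01][:,2]))
pickle.dump(fs,open("f1.pkl","wb")); print(read_t(),read_joint_pos())
E
```

```text
1 -150 35 [ 1.19  0.74 -1.01  2.1   1.42  0.25  0.87]
1 -150 42 [ 1.32  0.87 -1.16  2.15  1.93  0.32  0.48]
1 -150 50 [ 1.37  0.95 -1.17  2.2   2.48  0.34  0.03]
1 -110 35 [ 1.11  0.68 -0.96  2.15  1.62  0.23  0.59]
1 -110 42 [ 1.15  0.72 -0.97  2.21  2.42  0.23 -0.15]
1 -110 50 [ 1.31  0.93 -1.17  2.26  2.55  0.41 -0.1 ]
1 0 35 [ 0.77  0.53 -0.78  2.27  2.22  0.22 -0.27]
1 0 42 [ 1.06  0.79 -1.17  2.32  2.26  0.53 -0.13]
1 0 50 [ 1.09  0.88 -1.18  2.39  2.58  0.65 -0.34]
1 50 35 [ 0.8   0.6  -0.97  2.3   2.03  0.4  -0.14]
1 50 42 [ 0.94  0.77 -1.17  2.36  2.26  0.62 -0.25]
1 50 50 None
-1 -150 35 [ 1.19  0.74 -1.01  2.1   1.42  0.25 -2.27]
-1 -150 42 [ 0.82  0.55 -0.45  2.17  4.1   0.24  1.23]
-1 -150 50 [ 1.27  0.81 -0.99  2.2   2.98  0.27  2.58]
-1 -110 35 [ 1.11  0.68 -0.96  2.15  1.62  0.23 -2.56]
-1 -110 42 [ 0.75  0.53 -0.44  2.23  3.84  0.26  1.43]
-1 -110 50 [ 1.2   0.79 -0.99  2.26  2.95  0.35  2.56]
-1 0 35 [ 0.17  0.41 -0.05  2.3   3.86  0.22  1.1 ]
-1 0 42 [ 0.81  0.57 -0.79  2.33  2.75  0.35  2.39]
-1 0 50 [ 0.98  0.74 -0.99  2.39  2.8   0.58  2.49]
-1 50 35 [ 0.51  0.46 -0.6   2.31  2.46  0.23  2.48]
-1 50 42 [ 0.68  0.55 -0.79  2.37  2.64  0.43  2.39]
-1 50 50 None
1 [-0.53836969  0.48824893  0.47589645  1.99189931 -0.32606015  0.73543901
  0.28717309]
-1 [-0.93897725  0.73483198  1.10896729  2.01131867 -0.8347529   0.9439413
 -2.37328746]
0 [0.49022571 0.04037836 0.32982085] cam [0.48054092 0.10765604 0.45437498] 0.0007761409859301149
1 [ 0.49936865 -0.01962909  0.32987424] cam [0.48999912 0.04608126 0.4546028 ] 0.0007910777551962137
2 [0.43074664 0.24853553 0.33013148] cam [0.4209691  0.31617636 0.45459299] 0.0007566316534987471
4.9 [-1.0882547   0.10433048  0.52967098  1.85916891 -0.05615344  1.1926589
 -0.3900368 ]
```

Run:
```python
import pickle
from h import *
fs=pickle.load(open("f1.pkl","rb"))
mr=lambda Q:cv2.minAreaRect((Q[:,:2]*1000).astype(np.float32))
for i,f in enumerate(fs):
    P,px=cloud(f); G=toF(P)
    im=f["image"].astype(int)[px[:,1],px[:,0]]; sat=im.max(1)-im.min(1)
    if i<2:
        m=(P[:,2]>.1)&(P[:,2]<.108)&(np.hypot(G[:,0],G[:,1]-125)<25); print("pin",m.sum(),mr(P[m]),np.median(P[m][:,2]))
        m=(P[:,2]>.066)&(P[:,2]<.0785)&(G[:,0]>-90)&(G[:,0]<75)&(G[:,1]<175)
        d=G[m]
        print("deck z",np.median(d[:,2]),"left edge y by x:",[np.round(np.percentile(d[abs(d[:,0]-x)<4,1],99.5),1) for x in (-70,-55,-20,20,50)])
        fr=[np.round(np.percentile(d[abs(d[:,1]-y)<4,0],.5),1) for y in (145,130,110,90,60,30,0)]; print("front edge x by y",fr)
        n=d[(d[:,0]<-57)&(d[:,0]>-72)]; print("notch", n[(n[:,1]>85)&(n[:,1]<110),1].max(), n[(n[:,1]>110)&(n[:,1]<140),1].min())
        m=(P[:,2]>.072)&(P[:,2]<.0785)&(abs(G[:,0])<31)&(sat<30)&(G[:,1]<105); g=G[m]
        print("plate",m.sum(),np.median(g[:,2]),np.percentile(g[:,:2],[.5,99.5],axis=0))
    else:
        m=(P[:,2]>.055)&(P[:,2]<.066)&(np.hypot(P[:,0]-.488,P[:,1]-.267)<.09); print("pile",m.sum(),mr(P[m]),np.median(P[m][:,2]))
```

```text
pin 323 ((547.6286010742188, 52.041114807128906), (21.126514434814453, 20.362689971923828), 52.7957763671875) 0.10441941192719931
deck z 71.0316515225397 left edge y by x: [np.float64(153.2), np.float64(153.2), np.float64(152.9), np.float64(153.4), np.float64(152.2)]
front edge x by y [np.float64(-75.3), np.float64(-75.4), np.float64(-49.7), np.float64(-75.8), np.float64(-76.1), np.float64(-76.4), np.float64(-75.5)]
notch 100.34811895696187 118.38651330310856
plate 3042 75.65896277088984 [[-30.77804775 -71.95495649]
 [ 27.52036927  57.00717543]]
pin 370 ((548.2400512695312, 51.04259490966797), (21.07626724243164, 21.143253326416016), 87.90632629394531) 0.10458796711450578
deck z 70.98922860931266 left edge y by x: [np.float64(151.3), np.float64(151.8), np.float64(151.2), np.float64(152.1), np.float64(152.0)]
front edge x by y [np.float64(-75.5), np.float64(-75.0), np.float64(-48.9), np.float64(-75.3), np.float64(-75.7), np.float64(-76.1), np.float64(-76.5)]
notch 100.15790559316555 117.9688825434407
plate 2948 75.59518590594578 [[-30.84091609 -72.02848912]
 [ 26.80332885  56.94419151]]
pile 3386 ((487.3244934082031, 266.550048828125), (109.21666717529297, 44.74052810668945), 78.90933990478516) 0.06035460707234752
```

View pics/w1.png

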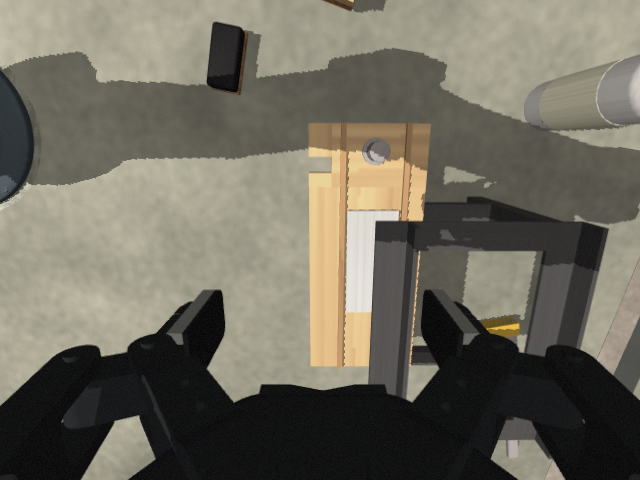

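The wrist view shows the pin at (376,151), the notch at (320,165), and the plate spanning rows 210–312 under the rail. The measurements agree to about 2 mm. Moving the pin.

```bash
sed -i 's/^YAW=.*/YAW=np.radians(8.6); FO=np.array([.5670,-.0712])/' h.py
python3 - <<'E'
from plant import *
from h import *
A=att([0,0,-1],[1,0,0])
goto(F(0,125,200),A); grip(0.55); print(read_opening())
move_straight(F(0,125,97),vel=.1)
grip(0.0,40); print("op",read_opening(),read_gripper_force(),read_tcp_pos(),F(0,125,97))
move_straight(F(0,125,145),vel=.08); print("op",read_opening(),read_wrist_force())
move_straight(F(-60,110,145),vel=.12)
f=grab_frame("side"); f2=grab_frame("wrist"); cv2.imwrite("pics/pin1.png",np.hstack([f["image"][220:400,200:400],f2["image"][0:180,220:420]])[:,:,::-1].repeat(2,0).repeat(2,1))
print(read_t(),read_wrist_force())
E
```

```text
0.5548994906676584
op 0.24346164374448692 39.161097407341 [0.54875997 0.0524995  0.09769624] [np.float64(0.5483080820695363), np.float64(0.052394547630875726), 0.097]
op 0.23892261088577169 [-0.13726295  0.31967782 -0.3504992 ]
9.45 [ 0.04565893  0.25575921 -0.27064746]
```

View pics/pin1.png

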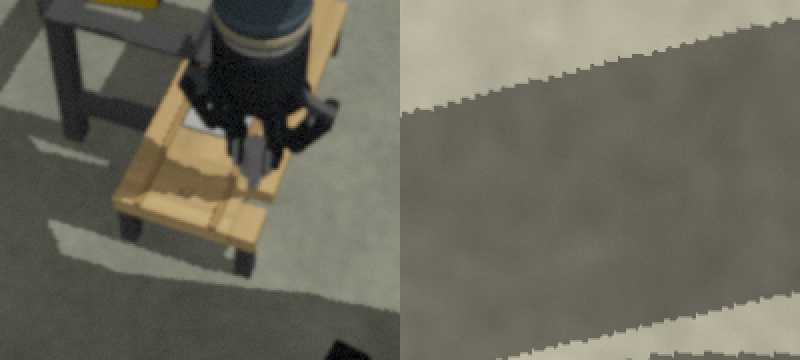

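The side crop shows the gripper over the notch, but the wrist crop misses the pin, so I'm checking the full wrist frame.

Run:
```python
from plant import *
from h import *
f2=grab_frame("wrist"); cv2.imwrite("pics/pin2.png",f2["image"][:,:,::-1])
print(read_opening(),read_gripper_force(),read_wrist_force())
```

```text
0.2419481381070414 39.12069261074066 [ 0.27656555  0.77669981 -0.75237888]
```

View pics/pin2.png

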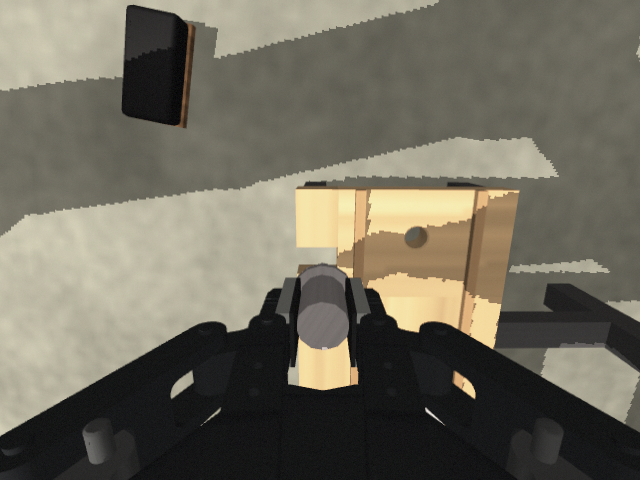

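The pin is held between the pads (320,300), the hole at (416,237) is empty, and the notch is at about (318,255). I'll check the registration and lower it.

Run:
```python
from plant import *
from h import *
f=grab_frame("wrist"); P,px=cloud(f); G=toF(P)
m=np.zeros((480,640),bool)
h=(abs(px[:,0]-416)<14)&(abs(px[:,1]-237)<14)&(P[:,2]<.06); K=None
# hole centre: pixel centroid rays onto z=.07
u=px[h].mean(0); 
c=cv2.undistortPoints(np.array([[[416.,237.]]]),np.array([[f["fx"],0,f["cx"]],[0,f["fy"],f["cy"]],[0,0,1]]),np.array(f["dist_coeffs"]))[0,0]
R=np.array(f["R"]);o=-R.T@f["t"];d=R.T@np.r_[c,1];X=o+d*(.07-o[2])/d[2]; print("hole in frame",toF([X]),u)
d=G[(P[:,2]>.066)&(P[:,2]<.076)]
n=d[(d[:,0]<-62)&(d[:,0]>-72)]; print("notch far edge",n[(n[:,1]>110)&(n[:,1]<140),1].min(), "front",[round(float(np.percentile(d[(abs(d[:,1]-y)<4)&(d[:,0]>-90),0],1)),1) for y in (125,140)], "left",np.percentile(d[(abs(d[:,0]+55)<6)&(d[:,1]<170),1],99.5))
hit=move_straight(F(-60,110,112),vel=.06,contact_N=6); print(hit,read_tcp_pos())
if not hit:
    hit=move_straight(F(-60,110,95.5),vel=.02,contact_N=5); print(hit,read_tcp_pos(),read_wrist_force())
```

```text
hole in frame [[ -0.14890885 124.36236452  70.        ]] [413.73443983 234.62655602]
notch far edge 118.4536394802729 front [-73.9, -73.6] left 154.60592757161757
False [0.49133669 0.02845826 0.11192492]
True [0.49107763 0.02862826 0.09767124] [-1.49779325  0.4210153   4.22879856]
```

Run:
```python
from plant import *
from h import *
grip(0.55); move_straight(F(-60,110,170),vel=.15); sleep(.2)
f=grab_frame("wrist"); P,px=cloud(f)
m=(P[:,2]>.098)&(P[:,2]<.108)&(np.hypot(*(toF(P)[:,:2]-[-60,110]).T)<20)
print("pin top",cv2.minAreaRect((toF(P)[m][:,:2]).astype(np.float32)),np.median(P[m][:,2]))
t=np.radians(42)
L=att([np.sin(t),0,-np.cos(t)],[0,1,0])
pre=F(-120,-122,85+120*np.cos(t)/np.sin(t))
move_straight(F(-90,60,300),vel=.25)
q=inverse_kinematics(pre,L); print(np.round(q,2), np.round(read_joint_pos(),2))
for y in (-122,-60,25): 
    q=inverse_kinematics(F(0,y,85),L); print(y,None if q is None else np.round(q,2))
print(read_t())
```

```text
pin top ((-59.87407684326172, 109.79846954345703), (21.221158981323242, 21.09680938720703), 48.966590881347656) 0.10454058463897009Traceback (most recent call last):
  File "<stdin>", line 11, in <module>
    return _wrapfunc(a, 'round', decimals=decimals, out=out)
    return _wrapit(obj, method, *args, **kwds)
    result = getattr(arr, method)(*args, **kwds)
TypeError: unsupported operand type(s) for *: 'NoneType' and 'float'
```

Run:
```python
from plant import *
from h import *
print(np.round(read_joint_pos(),2),read_t())
for a in (36,40,44):
    t=np.radians(a); L=att([np.sin(t),0,-np.cos(t)],[0,1,0]); zz=np.array([np.sin(t),0,-np.cos(t)])
    for y in (-250,-200,-122,-60,30):
      for r in (0,40,80,120):
        q=inverse_kinematics(F(*(np.array([-4,y,92])-r*zz)),L); print(a,y,r,None if q is None else np.round(q,2))
```

```text
[-0.75  0.08  0.78  1.97 -0.06  1.12  0.2 ] 12.9083
36 -250 0 [ 1.32  0.81 -1.01  1.95  0.93  0.28  1.52]
36 -250 40 [ 1.35  0.71 -1.    1.98  0.6   0.28  1.81]
36 -250 80 [ 1.4   0.62 -0.99  1.99  0.27  0.3   2.12]
36 -250 120 [ 1.44  0.53 -0.98  2.   -0.    0.35  2.37]
36 -200 0 [ 1.28  0.77 -1.03  2.04  1.18  0.26  1.2 ]
36 -200 40 [ 1.42  0.79 -1.2   2.06  1.14  0.36  1.26]
36 -200 80 [ 1.35  0.56 -0.98  2.08  0.27  0.23  2.04]
36 -200 120 [ 1.4   0.46 -0.97  2.09 -0.11  0.29  2.4 ]
36 -122 0 [ 1.26  0.81 -1.17  2.14  1.61  0.38  0.69]
36 -122 40 [ 1.33  0.71 -1.19  2.17  1.4   0.32  0.86]
36 -122 80 [ 1.39  0.58 -1.19  2.19  1.01  0.24  1.21]
36 -122 120 [ 1.48  0.46 -1.21  2.2   0.46  0.23  1.74]
36 -60 0 [ 1.16  0.76 -1.16  2.22  1.8   0.41  0.38]
36 -60 40 [ 1.21  0.63 -1.16  2.25  1.63  0.3   0.5 ]
36 -60 80 [ 1.33  0.55 -1.24  2.26  1.34  0.26  0.77]
36 -60 120 None
36 30 0 [ 0.98  0.71 -1.16  2.3   1.94  0.5   0.04]
36 30 40 [ 1.02  0.55 -1.15  2.33  1.85  0.37  0.08]
36 30 80 [ 1.08  0.39 -1.14  2.35  1.65  0.22  0.23]
36 30 120 None
40 -250 0 [ 1.44  0.96 -1.2   1.98  1.
[... 1086 characters left out ...]
.26  1.54]
44 -250 120 [ 1.67  0.72 -1.23  2.08  0.48  0.23  2.02]
44 -200 0 [ 1.39  0.9  -1.15  2.09  1.79  0.25  0.7 ]
44 -200 40 [ 1.49  0.85 -1.22  2.12  1.57  0.24  0.91]
44 -200 80 [ 1.59  0.82 -1.31  2.15  1.33  0.26  1.14]
44 -200 120 None
44 -122 0 [ 1.3   0.84 -1.16  2.21  2.17  0.33  0.2 ]
44 -122 40 [ 1.36  0.72 -1.15  2.24  2.18  0.22  0.15]
44 -122 80 [ 1.5   0.7  -1.28  2.27  1.84  0.22  0.49]
44 -122 120 None
44 -60 0 [ 1.2   0.81 -1.16  2.29  2.31  0.42 -0.05]
44 -60 40 [ 1.26  0.67 -1.16  2.32  2.36  0.31 -0.16]
44 -60 80 [ 0.92  0.33 -0.63  2.37  3.91  0.25 -1.84]
44 -60 120 None
44 30 0 [ 1.01  0.76 -1.17  2.37  2.35  0.59 -0.28]
44 30 40 None
44 30 80 None
44 30 120 None
```

```bash
cat >> h.py <<'E'
_t=np.radians(40); LZ=np.array([np.sin(_t),0,-np.cos(_t)]); L=att(LZ,[0,1,0])
E
python3 - <<'E'
from plant import *
from h import *
def go(p,a=None,v=.25):
    try: move_straight(p,vel=v,attitude=a); r="ok"
    except IKError as e: r="IKError %s"%e
    print(r,np.round(toF([read_tcp_pos()]),1),np.round(read_joint_pos(),2),round(read_t(),2)); return r=="ok"
D=att([0,0,-1],[0,1,0])
if go(F(-100,-250,280)):
    go(F(-100,-250,280),D) if False else None
    go(F(*(np.array([-4,-250,130])-60*LZ)),L) or go(F(-80,-250,250),L)
E
```

```text
ok [[ -99.5 -248.7  279.5]] [-0.11  0.42  0.86  1.71 -0.34  1.17  0.99] 14.3
ok [[ -42.5 -250.   176. ]] [ 1.34  0.55 -0.87  2.   -0.3   0.26  2.64] 20.51
```

Run:
```python
from plant import *
from h import *
def go(p,a=None,v=.12,c=None):
    try: r=move_straight(p,vel=v,attitude=a,contact_N=c)
    except IKError as e: r="IKError %s"%e
    print(r,np.round(toF([read_tcp_pos()]),1),np.round(read_joint_pos(),2),np.round(read_wrist_force(),1),round(read_t(),2)); return r
if not isinstance(go(F(-4,-250,108)),str):
    if go(F(-4,-128,108),c=8) is False:
        go(F(-4,-128,84),v=.02,c=4)
f=grab_frame("side"); cv2.imwrite("pics/push.png",cv2.resize(f["image"][120:380,180:440],None,fx=2.2,fy=2.2)[:,:,::-1])
```

```text
IKError the arm cannot follow that straight line within its joint ranges [[ -42.5 -250.   176. ]] [ 1.34  0.55 -0.87  2.   -0.3   0.26  2.64] [0.2 0.7 0.4] 20.51
```

View pics/push.png

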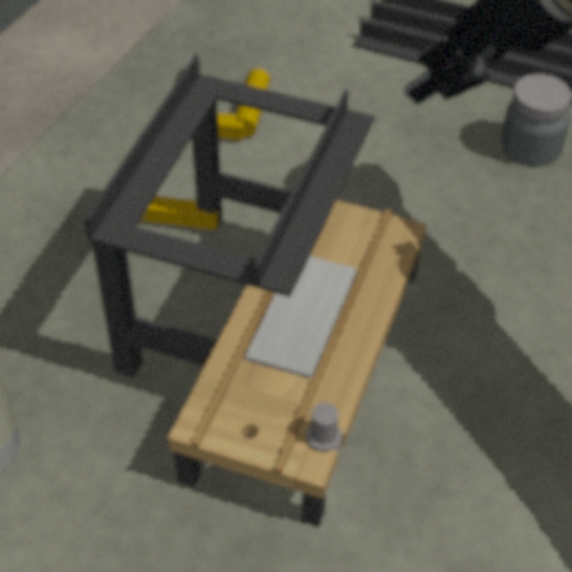

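The side crop shows the pin parked in the notch (322,425), an empty hole (250,431), and the gripper (445,70) clear to the right of the frame. I'll use a short joint move to get down.

Run:
```python
from plant import *
from h import *
def go(p,a=None,v=.12,c=None):
    try: r=move_straight(p,vel=v,attitude=a,contact_N=c)
    except IKError as e: r="IKError %s"%e
    print(r,np.round(toF([read_tcp_pos()]),1),np.round(read_joint_pos(),2),np.round(read_wrist_force(),1),round(read_t(),2)); return r
goto(F(-4,-250,108),L); print(np.round(read_joint_pos(),2),read_t())
if go(F(-4,-128,108),c=8) is False:
    go(F(-4,-128,84),v=.02,c=4)
```

```text
[ 1.44  0.92 -1.21  1.97  1.24  0.36  1.29] 21.925
False [[  -4.  -128.8  108. ]] [ 1.3   0.79 -1.17  2.16  1.75  0.31  0.57] [ 0.9  0.1 -0.7] 23.09
True [[  -4.1 -127.9   87.5]] [ 1.3   0.85 -1.18  2.17  1.86  0.36  0.5 ] [-4.1 -1.   5.7] 24.03
```

```bash
cat >> h.py <<'E'
def lead(f):
    """plate extents in frame mm from a side/top picture"""
    P,px=cloud(f); G=toF(P); im=f["image"].astype(int)[px[:,1],px[:,0]]; sat=im.max(1)-im.min(1)
    m=(P[:,2]>.070)&(P[:,2]<.082)&(abs(G[:,0])<31)&(sat<35)&(G[:,1]>30)&(G[:,1]<230); g=G[m]
    return m.sum(),np.round(np.percentile(g,[1,50,99],axis=0),1)
E
python3 - <<'E'
from plant import *
from h import *
def go(p,v=.12,c=None):
    r=move_straight(p,vel=v,contact_N=c)
    print(r,np.round(toF([read_tcp_pos()]),1),np.round(read_wrist_force(),1),round(read_t(),2)); return r
go(F(-4,-128,89),.03)
if go(F(-4,-60,89),.05,20) is False: go(F(-4,14,89),.05,20)
for n in ("side","top"):
    f=grab_frame(n); print(n,lead(f))
E
```

```text
False [[  -4. -128.   89.]] [-0.6 -0.4 -0.1] 24.28
False [[ -4. -60.  89.]] [-0.1  0.4  0.3] 25.79
False [[-4. 14. 89.]] [ 0.4 -0.1  0.3] 27.43
side (np.int64(2051), array([[-2.930e+01,  4.520e+01,  7.070e+01],
       [-1.000e-01,  1.148e+02,  7.540e+01],
       [ 3.040e+01,  1.751e+02,  7.890e+01]]))
top (np.int64(1093), array([[-28.7,  76.4,  70.2],
       [  0.7, 126.4,  75.1],
       [ 30.1, 176.2,  80.8]]))
```

Run:
```python
from plant import *
from h import *
def go(p,v=.12,c=None,a=None):
    try: r=move_straight(p,vel=v,contact_N=c,attitude=a)
    except IKError as e: r="IKError"
    print(r,np.round(toF([read_tcp_pos()]),1),np.round(read_joint_pos(),2),np.round(read_wrist_force(),1),round(read_t(),2)); return r
go(F(-4,32,89),.05,20); sleep(.1)
for n in ("side","top"):
    f=grab_frame(n); print(n,lead(f))
go(F(-4,18,90),.08)
b=np.array([-4,18,90])-78*LZ
if go(F(*b),.12)!="IKError":
    A=att([0,0,-1],[1,0,0])
    for x,y,z in ((-110,150,260),(-60,190,260),(-110,60,260)):
        if go(F(x,y,z),.2,a=A)!="IKError": break
```

```text
False [[-4.  32.8 89. ]] [ 1.07  0.89 -1.33  2.34  2.06  0.7   0.04] [-0.3 -0.4  0.5] 28.03
side (np.int64(2117), array([[-2.930e+01,  6.530e+01,  7.080e+01],
       [ 1.000e-01,  1.350e+02,  7.540e+01],
       [ 3.030e+01,  1.957e+02,  7.880e+01]]))
top (np.int64(1243), array([[-28.4,  77.2,  70.3],
       [  1.9, 139.8,  75.1],
       [ 30.1, 196.2,  81.3]]))
False [[-4.  17.2 90. ]] [ 1.1   0.89 -1.32  2.32  2.05  0.67  0.08] [-0.3 -0.9 -0.3] 28.56
False [[-54.1  18.  149.7]] [ 1.25  0.59 -1.36  2.39  1.91  0.41  0.08] [0.7 0.1 0.4] 29.36
False [[-110.2  149.9  259.8]] [ 0.9   0.28 -1.3   2.    0.31  1.08 -0.39] [0.8 0.6 0.6] 31.66
```

Run:
```python
from plant import *
from h import *
A=att([0,0,-1],[1,0,0]); grip(1.0)
mr=lambda Q:cv2.minAreaRect((Q[:,:2]*1000).astype(np.float32))
for k,p in enumerate([F(-30,110,270),F(0,150,240)]):
    goto(p,A)
    f=grab_frame("wrist"); P,px=cloud(f); G=toF(P); im=f["image"].astype(int)[px[:,1],px[:,0]]; sat=im.max(1)-im.min(1)
    m=(P[:,2]>.0715)&(P[:,2]<.081)&(abs(G[:,0])<32)&(sat<30)&(G[:,1]>60)&(G[:,1]<230)
    q=G[m]; print(m.sum(),"z",np.median(q[:,2]),"rect(frame)",cv2.minAreaRect(q[:,:2].astype(np.float32)),np.round(np.percentile(q,[1,99],axis=0),1), "overhang part x",np.percentile(q[q[:,1]>165][:,0],[1,99]))
    m=(P[:,2]>.052)&(P[:,2]<.066)&(np.hypot(P[:,0]-.488,P[:,1]-.267)<.09)
    if m.sum()>50: print("pile",m.sum(),mr(P[m]),np.median(P[m][:,2]))
    m=(G[:,2]>98)&(G[:,2]<110)&(np.hypot(G[:,0]+60,G[:,1]-110)<20)
    if m.any(): print("pin",cv2.minAreaRect(G[m][:,:2].astype(np.float32)))
    cv2.imwrite(f"pics/g{k}.png",f["image"][:,:,::-1])
ya=np.array([np.sin(np.radians(10.6)),np.cos(np.radians(10.6))])
for p,a in ((F(0,184,68),A),(F(0,184,120),A),(F(0,290,130),A),([*(np.array([.4878,.2672])+.0525*ya),.058],[np.pi,0,np.pi/2-np.radians(10.6)])):
    q=inverse_kinematics(p,a); print(np.round(p,3),None if q is None else np.round(q,2))
print(read_t(),A)
```

```text
8237 z 75.61520686235107 rect(frame) ((-0.04023170471191406, 130.1088409423828), (129.257568359375, 60.14922332763672), 89.06071472167969) [[-29.   67.2  74. ]
 [ 29.3 194.   77.3]] overhang part x [-28.85329578  30.04919002]
pile 896 ((481.3226318359375, 214.7691192626953), (49.0283317565918, 19.934913635253906), 11.198526382446289) 0.060179382924434595
pin ((-60.11713409423828, 109.98487091064453), (21.114513397216797, 20.855789184570312), 43.469844818115234)
8987 z 75.65083170538742 rect(frame) ((0.01198577880859375, 130.4920196533203), (130.44764709472656, 60.238311767578125), 89.44076538085938) [[-29.3  67.2  74. ]
 [ 29.4 194.6  77.2]] overhang part x [-28.82763288  29.95667961]
pile 3344 ((482.67138671875, 237.98712158203125), (52.982364654541016, 44.50812911987305), 80.07333374023438) 0.06035417781501756
pin ((-59.92528533935547, 110.01490783691406), (21.284635543823242, 20.955078125), 22.244586944580078)
[0.539 0.111 0.068] [ 0.4   0.69 -0.92  1.95  0.73  0.87 -0.77]
[0.539 0.111 0.12 ] [ 0.45  0.63 -0.99  1.92  0.65  0.96 -0.71]
[0.524 0.216 0.13 ] [ 0.25  0.64 -0.99  1.87  0.64  0.99 -0.88]
[0.497 0.319 0.058] [-0.06  0.72 -0.81  1.86  0.68  0.87 -1.4 ]
33.0167 [np.float64(-3.1415926535897927), np.float64(0.0), np.float64(1.7208946424664089)]
```

View pics/g0.png

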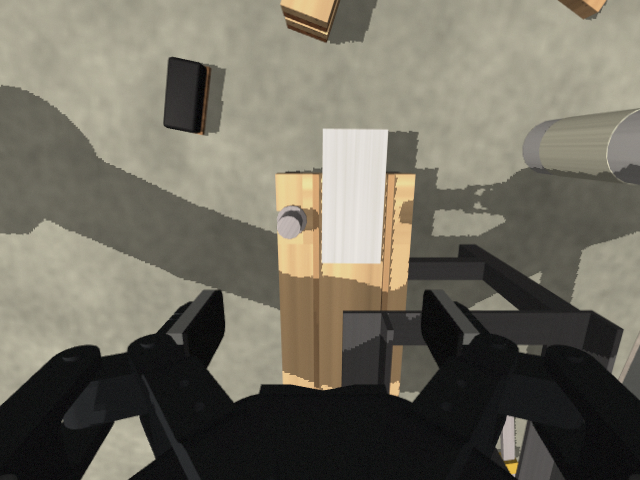

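The wrist view shows the plate (355,195) with its end well past the deck edge and the pin still parked at (291,222). Gripping the overhanging end by its sides.

```bash
cat >> h.py <<'E'
def platefit(f):
    """PCA-free plate pose: bright grey pixels above 60 mm nearest the gripper; plane tilt + rectangle"""
    P,px=cloud(f); im=f["image"].astype(int)[px[:,1],px[:,0]]; sat=im.max(1)-im.min(1)
    k=(sat<30)&(im.mean(1)>110)&(P[:,2]>.05)&(P[:,2]<.2)
    m=np.zeros((480,640),np.uint8); m[px[k,1],px[k,0]]=1
    n,lab,st,_=cv2.connectedComponentsWithStats(m); i=1+st[1:,4].argmax()
    Q=P[k][lab[px[k,1],px[k,0]]==i]; c=np.linalg.lstsq(np.c_[Q[:,:2],np.ones(len(Q))],Q[:,2],rcond=None)[0]
    return len(Q),np.round(np.median(Q[:,2]),4),"slope",np.round(c[:2],3),cv2.minAreaRect((Q[:,:2]*1000).astype(np.float32))
E
python3 - <<'E'
from plant import *
from h import *
A=att([0,0,-1],[1,0,0])
print(move_straight(F(0,182,100),vel=.12)); print(move_straight(F(0,182,66),vel=.06,contact_N=8),read_tcp_pos())
print(platefit(grab_frame("wrist")))
grip(0.0,70); print(read_opening(),read_gripper_force(),read_wrist_force())
print(platefit(grab_frame("wrist")))
move_straight(F(0,182,86),vel=.05); print(read_opening(),read_gripper_force(),read_wrist_force())
f=grab_frame("wrist");print(platefit(f)); cv2.imwrite("pics/hold.png",f["image"][:,:,::-1]); print(read_t())
f=grab_frame("side"); cv2.imwrite("pics/hold2.png",cv2.resize(f["image"][200:440,180:420],None,fx=2.4,fy=2.4)[:,:,::-1])
E
```

```text
False
False [0.53984005 0.10896693 0.0659614 ]
(13099, np.float64(0.0757), 'slope', array([-0.002,  0.003]), ((540.3931884765625, 100.15330505371094), (65.5005111694336, 44.49565505981445), 8.82837963104248))
0.6774151338146808 73.73729825019836 [-0.49347692  1.31313096  4.21357995]
(13161, np.float64(0.0755), 'slope', array([-0.001, -0.008]), ((541.9539794921875, 100.19963073730469), (66.45687103271484, 45.356571197509766), 8.34451961517334))
0.6776246299797271 74.86961960792542 [-1.02771207 -0.59586    -1.23074783]
(13047, np.float64(0.0948), 'slope', array([-0.004,  0.012]), ((541.4027099609375, 99.50436401367188), (60.35475540161133, 45.85950469970703), 8.928719520568848))
36.1583
```

View pics/hold2.png

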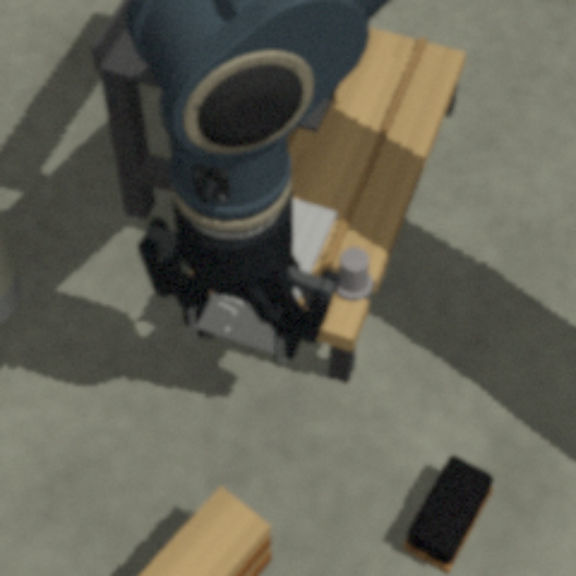

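The plate is held level (slope about 0.01 rad) and clear of the deck, with the pin undisturbed at (353,272). Carrying it to the pile.

Run:
```python
from plant import *
from h import *
P0=np.array([.4877,.2671]); a=np.radians(10.5); T=P0+.0517*np.array([np.sin(a),np.cos(a)]); B=[np.pi,0,np.pi/2-a]
def go(p,v=.15,c=None,at=None):
    r=move_straight(list(p),vel=v,contact_N=c,attitude=at); print(r,np.round(read_tcp_pos(),4),np.round(read_wrist_force(),1),round(read_t(),2)); return r
go(F(0,182,112),.1); go(F(0,300,115),.15); go([*T,.115],.12,at=B)
print(read_opening(),platefit(grab_frame("wrist")))
go([*T,.068],.08,12)
f=grab_frame("side"); cv2.imwrite("pics/place.png",cv2.resize(f["image"][280:480,150:400],None,fx=2.8,fy=2.8)[:,:,::-1])
print(platefit(grab_frame("wrist")))
```

```text
False [0.5403 0.1089 0.113 ] [ 0.2 -1.  -2.4] 36.62
False [0.5223 0.2242 0.1145] [ 0.2 -0.7 -1.4] 37.55
False [0.4977 0.3167 0.1148] [ 0.3  0.4 -1.3] 38.5
0.6801279317337521 (13172, np.float64(0.1235), 'slope', array([-0.   ,  0.011]), ((495.87701416015625, 307.5309143066406), (46.139286041259766, 60.44176483154297), 79.14164733886719))
False [0.4971 0.3183 0.068 ] [ 0.3 -0.4 -0.7] 39.28
(13232, np.float64(0.0771), 'slope', array([0.001, 0.012]), ((495.5149230957031, 309.6677551269531), (45.81884765625, 60.331085205078125), 79.54531860351562))
```

View pics/place.png

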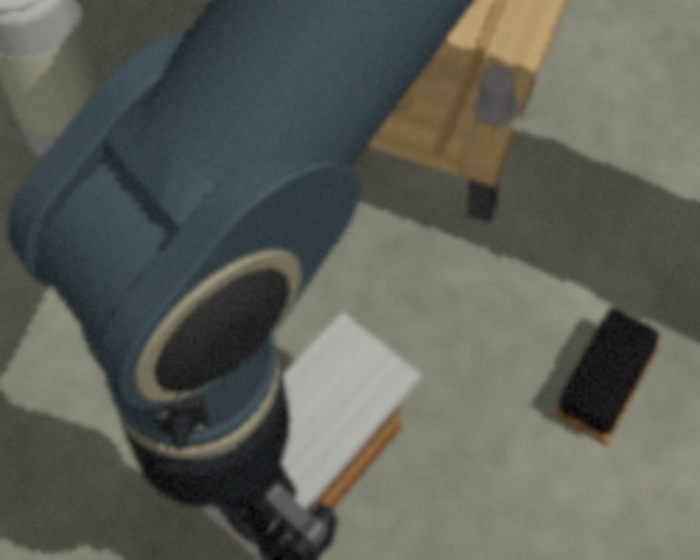

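The plate is over the pile, aligned and overhanging it at (345,400). Lowering until it touches.

Run:
```python
from plant import *
from h import *
p=np.array(read_tcp_pos())
p[:2]=np.array([.4877,.2671])+.0517*np.array([np.sin(np.radians(10.5)),np.cos(np.radians(10.5))])
print(move_straight([p[0],p[1],.052],vel=.015,contact_N=4),read_tcp_pos(),read_wrist_force(),read_t())
sleep(.15); print(read_wrist_force(),read_gripper_force(),platefit(grab_frame("wrist")))
f=grab_frame("top"); P,px=cloud(f); G=P-[.4877,.2671,0]; im=f["image"].astype(int)[px[:,1],px[:,0]]
m=(np.hypot(G[:,0],G[:,1])<.085)&(P[:,2]>.058)&(P[:,2]<.07); print("top",m.sum(),np.median(P[m][:,2]),cv2.minAreaRect((P[m][:,:2]*1000).astype(np.float32)))
```

```text
True [0.49708157 0.31788869 0.05674444] [-0.58199458 -0.43332118  4.26284357] 40.1333
[ 0.11591946 -0.57083577  5.0045788 ] 75.47781229019165 (13244, np.float64(0.0656), 'slope', array([-0.001,  0.004]), ((495.3982849121094, 309.39056396484375), (45.64472579956055, 60.466365814208984), 79.70455169677734))
top 841 0.06523777503377522 ((495.56982421875, 257.74688720703125), (118.64289093017578, 53.79571533203125), 70.29393768310547)
```

Run:
```python
from plant import *
from h import *
sleep(.1); grip(0.85); p=read_tcp_pos(); move_straight([p[0],p[1],.12],vel=.08); move_straight([p[0]-.03,p[1]-.06,.28],vel=.2)
sleep(.2); f=grab_frame("wrist"); cv2.imwrite("pics/final.png",f["image"][:,:,::-1])
P,px=cloud(f); im=f["image"].astype(int)[px[:,1],px[:,0]]; print(platefit(f))
G=toF(P); m=(G[:,2]>98)&(G[:,2]<110)&(np.hypot(G[:,0]+60,G[:,1]-110)<20); print(m.sum(),cv2.minAreaRect(G[m][:,:2].astype(np.float32)) if m.any() else None)
print(read_wrist_force(),read_t())
```

```text
(7267, np.float64(0.0654), 'slope', array([-0.001,  0.   ]), ((487.4725036621094, 266.85986328125), (129.13278198242188, 59.5256462097168), 79.02569580078125))
0 None
[ 0.29319352  0.61890694 -0.11637988] 42.9917
```

View pics/final.png

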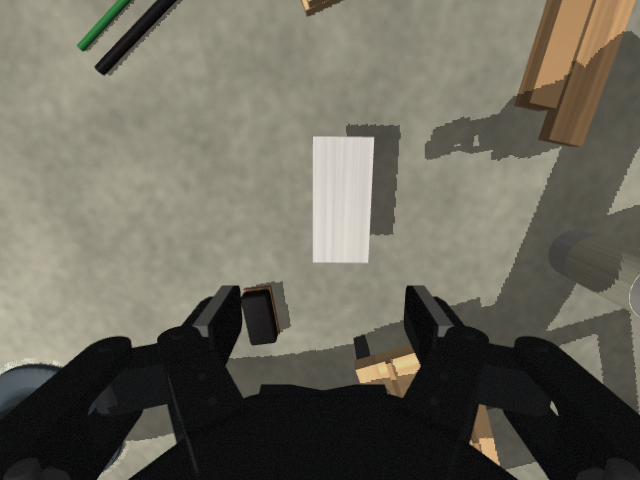

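The plate lies flat and released on the pile (342,200). Its measured centre, (487.5, 266.9) mm, is within 1 mm of the pile's at (487.7, 267.1). Handing in.

Run:
```python
from plant import *
print(close_job())
```

```text
the job is handed in; nothing more can be done
None
```

The job is handed in at about 43 s with no verdict returned: the plate lies flat and released on the pile, within about 1 mm of centre, and the pin was upright in the notch when last measured, before the plate was gripped.

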